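# Draw down and seal the vacuum food box

### The job

Push the food box's open lid fully shut, then throw the yellow-knobbed lever into the notch with the red mark and, leaving it there, press the blue pump plunger all the way down to its stop and let it rise fully again. Finally throw the lever into the notch with the green mark, and let go of everything. Do not pump while the lever is anywhere but in the red notch, and leave the dishes, ladle and bamboo rest where they are.

Things in the scene. Friction and masses are not known exactly. Their poses are not given: they have to be found in the camera images.
- box: black box, fixed, 200 mm deep (own x, away from the robot) x 360 wide (y) x 80 tall, on a white tray (floor 4 mm thick, rim 18 high); origin: centre of its underside. y 10 to 180 mm: storage well under the lid, which hinges along y at x = 100, z = 80 (far rim). y -180 to 10: console with a flat deck at z = 80 carrying lever and pump, both on the upright axis x = 45, y = -85 mm
- lid (a joint): lid hinge, rad: 0 shut, grows as the free (robot-side) edge rises, to 1.2 at most; starts half open. Stiff: it stays where left; about 1 to 4 N down near the free edge moves it. The lid is a flat dark panel, 200 mm from hinge to free edge, 168 wide, 8 thick, with a grey field and a white strip at the free edge
- lid_press (a point): point on the lid's outer (upper) face, mid-width, 175 mm from the hinge line, 25 mm from the free edge: a good place to push down. When shut it is 88 mm above the box's origin, at box x = -75, y = 95 mm
- lever (a joint): lever angle, rad: 0 when it points to the box's -x, growing anticlockwise seen from above (towards the box's -y); range -0.95 to 0.95. Sprung detent notches at -0.175, 0.275, 0.725, with crests halfway between and at -0.40 and 0.95. Past a crest it snaps into the next notch and stays; 2 to 3 N sideways on the knob takes it over. Starts below -0.6, free with slight friction
- lever_knob (a point): centre of the top of the lever's upright yellow knob, a cylinder 22 mm in diameter, 90 mm from the lever's axis; it stands from 12 mm to 58 mm above the deck and the lever's flat arm (16 mm wide) joins it at 7 to 17 mm above the deck
- lever_aim (a point): point on the lever's centre line 118 mm from its axis, 4 mm above the deck, ahead of the knob: it lies over the centre of a mark when the lever is in that mark's notch
- pump (a joint): travel of the pump plunger, m: 0 up, 0.030 pressed down to its stop. Return spring 4 N at the top, 11.5 N at the bottom; it rises by itself when released
- pump_top (a point): centre of the flat top of the blue mushroom head of the plunger, 46 mm in diameter, 76 mm above the deck when up, on the lever's axis; the head is 18 mm thick on a 14 mm steel rod, above the lever's dark hub (48 mm in diameter, top 24 mm above the deck)
- mark_red: red disc 22 mm across, 5 mm tall, fixed on the deck 118 mm from the lever's axis, just beyond one of the three notches; origin at the centre of its underside. Which notch has which mark changes from run to run
- mark_green: the same, green: marks the sealed position
- mark_white: the same, white: the notch not used here
- dish_a: a small round porcelain banchan dish, 80 mm across, 32 mm tall, 120 g, loose; origin at the centre of its underside. Leave it alone
- dish_b: a small round porcelain banchan dish, 80 mm across, 32 mm tall, 120 g, loose; origin at the centre of its underside. Leave it alone
- dish_c: a small round porcelain banchan dish, 80 mm across, 32 mm tall, 120 g, loose; origin at the centre of its underside. Leave it alone
- dish_d: a small round porcelain banchan dish, 80 mm across, 32 mm tall, 120 g, loose; origin at the centre of its underside. Leave it alone
- dish_e: a small round blue porcelain banchan dish, 80 mm across, 32 mm tall, 120 g, loose; origin at the centre of its underside. Leave it alone; it stands inside the storage well of the box, below the lid
- ladle: a steel ladle 250 mm long lying loose on the tray to the left (+y) of the box, roughly along x, 30 mm tall at most; origin at mid-length of its underside. Leave it alone
- rest: a bamboo rest 75 x 55 x 16 mm, loose on the tray; origin at the centre of its underside. Leave it alone

How it is judged (in metres and radians):
On the way, in this order (a step that is already met when the one before it is completed fails the run):
1. the lid is fully shut (value of joint lid below 0.04 rad), for 0.2 s.
2. the lever sits in the red notch, lid shut, plunger up (value of joint lid below 0.04 rad and horizontal distance between lever_aim and mark_red below 0.011 m and value of joint pump below 0.004 m), for 0.3 s.
3. the plunger is pressed to its stop with the lever in the red notch (value of joint lid below 0.04 rad and horizontal distance between lever_aim and mark_red below 0.011 m and value of joint pump above 0.0275 m), for 0.1 s.
4. the plunger has risen again with the lever in the red notch (all of step 2), for 0.1 s.
At the end, for the whole second after the job is handed in: the lid is shut (within 0.04 rad), the lever rests in the green notch (its aim point within 11 mm of the green mark's centre, seen from above), the plunger is up (within 4 mm), and nothing moves (value of joint lid below 0.04 rad and horizontal distance between lever_aim and mark_green below 0.011 m and value of joint pump below 0.004 m and velocity of joint lever between -0.05 and 0.05 rad/s); the robot touches nothing.
It fails at once if the plunger is pressed by more than 8 mm while the lever is not in the red notch (value of joint pump above 0.008 m and not (horizontal distance between lever_aim and mark_red below 0.011 m)).
It fails at once if a dish, the ladle or the bamboo rest is moved by more than 25 mm or tipped (distance of any of dish_a, dish_b, dish_c, dish_d, ladle, rest, dish_e from where it was at the start of the episode above 0.025 m or angle between any of dish_a, dish_b, dish_c, dish_d, ladle, rest, dish_e's own z axis and vertical above 0.5 rad).
It also fails if it takes over 72 s, if anything falls off the work surface, if the arm or the gripper's body presses on something with over 40 N, if the wrist force passes 120 N, or if a joint passes its speed limit or range.

### The arm

A 6-joint arm with a two-finger parallel gripper is mounted at the origin on the work surface. World frame = base frame: x ahead of the robot, y to its left, z up, the work surface at z = 0. Lengths are in m, angles in degrees, forces in N, time in s.
With the tool pointing down it reaches from about 0.4 to 0.825 m from the base axis. Payload 7 kg.
Tool frame: the origin (TCP) lies between the finger pads; the fingertips stand 19 mm ahead of it and the grasp point (between the pads) is the TCP; z points along the fingers, y is the line along which they close (so a half turn about z gives the same grasp; the last joint's range is limited). The gripper opens to 88 mm and grips with 3 to 60 N. Pads are 19 mm wide; open, the fingers measure 130 mm over their backs; the gripper's body (78 mm by 193 mm) begins 47 mm behind the grasp point.
Start: joints at [85.09, 20.546, 0.682, 0, -70.136, -16.507], TCP at [0.246, 0.628, 0.246] pointing down, gripper open.
Joint ranges: [-176.03, 176.03], [-82.01, 121.73], [-58.28, 71.71], [-173.87, 95.51], [-174.79, -0.11], [-173.66, 173.66]. Speed limits (degrees/s): [136.94, 136.94, 172.46, 180, 180, 180].

### API

Orientations are given as [roll, pitch, yaw] about the fixed x, y, z axes, in that order (R = Rz(yaw) Ry(pitch) Rx(roll)).
In Python, from plant import get_obs, snapshot, close_job, spot_in, spot_point gives the robot as it stands.
- The arm moves only by the tool play_rows, never from a script. Its argument "plan" is a list of rows, each a list of 6 numbers: the shift along the tool's x, y, z in cm, then the turn, a rotation vector about the tool's x, y, z in degrees. A call has 1 to 20 rows; each row shifts and turns the commanded pose from where the row before left it, along the tool's axes as they then stand; what a row does not reach is not made up. A row lasts 1/12 s, in which the tool goes at most 41.7 mm and 7.16 degrees, less where a joint would pass 70% of its speed; a pose out of reach is approached as far as the arm can. A call is refused whole if a number of a shift passes 4.17 or a number of a turn 7.16, either way. A call with a gripper value outside its range is refused whole. "grip" is the finger opening in cm, from 0 to 8.76, set as the call begins (left out, the last holds). The fingers move at their own pace and stop on an object; the grip force is fixed at half the most. Time passes only in rows, so rows that do not move let the fingers close. It gives the time, the measured TCP pose, the force, the opening and the grip force at its end, in the units of the state.
- get_obs(): the state, without advancing time (a new reading comes with each control period).
- snapshot(name): name is "scene" or "top"; returns a dict with "frame" (400x640x3 uint8, red, green, blue), "fx", "fy", "cx", "cy" (pixels), "position" and "attitude" of the camera in the world. Camera axes: x right, y down, z forward; pixel columns grow to the right and rows downward; lengths in m; the calibration is good to about 2 mm. A picture is of the moment at which its call begins. There is no depth.
- close_job(): hands the job in; it is judged then, once.
Trained networks look in the newest picture that a camera, given by its name, has taken for a name from the list of things; names that differ only in an ending like _2 or _b are one class to them, and where a whole thing is asked for, a point or a joint stands for the part that bears it (a point fixed in the world has none). Each returns a list of dicts, best first, with "score" (0 to 1); they miss things now and then, are a little off and sometimes report something else, mostly with a low value. They report only what shows in the picture. A call takes as long as a camera call.
- spot_in(camera, thing): "position" ([x, y, z] in m, in world coordinates, good to about 4 mm: the middle of the surface that is visible of it).
- spot_point(camera, thing): "position" ([x, y, z] in m, in world coordinates, good to about 4 mm: a listed point, or the origin of a listed thing).
The state is a dict: "clock": time; "joint_pos": joint angles; "qvel": joint speeds; "tau": joint torques, N m; "tool_pos": TCP position; "orientation": TCP orientation; "force": force on the tool from outside, world axes, zero at the start; "moment": the same for the moment, N m; "opening": finger opening in m; "gripper_force": force on a finger pad.
Only numpy, scipy, OpenCV 4.12 (cv2) and the standard library are available. Lean on these libraries where they do the work, as an engineer would, in place of code of your own. Each camera call takes 0.05 s, during which the arm holds its last target. There are 200 camera calls.

## Working session

There is one attempt and no reset: what is moved stays moved. The work goes in short steps, Python scripts to look and compute and a tool call to move; the robot and the scene stay as the last step left them, time stands still between calls to the robot, and variables do not carry over. Pictures are saved under pics/ and viewed, at most 10 in all, crops included, and the job is handed in when it is done.

Besides the shell and the picture viewer there is one more tool, called by a JSON object that holds its "fn" and its "kwargs", one argument or row to a line. play_rows: Moves the arm, as the interface text tells. Its arguments: {"type":"object","properties":{"plan":{"type":"array","items":{"type":"array","items":{"type":"number"}}},"grip":{"type":"number"}},"required":["plan"]}

```bash
mkdir -p pics; cat > h.py <<'E'
import numpy as np,cv2
from plant import *
def sv(c,n):
    s=snapshot(c); cv2.imwrite(f'pics/{n}.png',s['frame'][:,:,::-1]); return s
E
python3 - <<'E'
from h import *
for c in('top','scene'):
    s=sv(c,c+'0'); print(c,s['fx'],s['cx'],s['cy'],s['position'],s['attitude'])
    for t in['box','lid_press','lever_knob','lever_aim','pump_top','mark_red','mark_green','mark_white','dish_a','ladle','rest']:
        print(t,[(np.round(d['position'],3).tolist(),round(d['score'],2)) for d in spot_point(c,t)][:6])
o=get_obs();print(o)
E
```

```text
top 413.450138348234 322.48844290470663 200.064595280997 [0.3634943  0.01870084 0.95155493] [-1.67813784e+02 -4.64618789e-02 -9.21555600e+01]
box [([0.568, -0.036, 0.001], 0.6)]
lid_press [([0.566, 0.06, 0.234], 0.95)]
lever_knob [([0.56, -0.052, 0.139], 0.61)]
lever_aim [([0.545, -0.032, 0.087], 0.73)]
pump_top [([0.386, 0.102, -0.0], 0.62), ([0.614, -0.122, 0.162], 0.6)]
mark_red [([0.5, -0.154, 0.085], 0.42)]
mark_green [([0.532, -0.201, 0.085], 0.43), ([0.496, -0.107, 0.083], 0.22)]
mark_white [([0.496, -0.11, 0.082], 0.49)]
dish_a [([0.638, -0.296, 0.004], 0.95), ([0.371, 0.218, 0.006], 0.9), ([0.572, 0.059, 0.011], 0.6), ([0.394, -0.266, 0.004], 0.58), ([0.386, 0.101, 0.001], 0.55)]
ladle [([0.545, 0.248, 0.002], 0.77)]
rest [([0.519, -0.304, 0.002], 0.8)]
scene 397.43491980661304 322.4566926993117 202.40467867594887 [0.9567188  0.42394627 0.97487321] [-147.44632895   -0.1955146   134.08714338]
box [([0.566, -0.039, 0.004], 0.95)]
lid_press [([0.566, 0.058, 0.23], 0.78), ([0.542, 0.25, 0.003], 0.48)]
lever_knob [([0.559, -0.055, 0.14], 0.71)]
lever_aim []
pump_top [([0.611, -0.
[... 392 characters left out ...]
.541, 0.25, 0.004], 0.57)]
{'clock': 1.2, 'joint_pos': array([ 8.50898278e+01,  2.05480681e+01,  6.79991637e-01,  7.53881674e-04,
       -7.01358687e+01, -1.65069624e+01]), 'qvel': array([-0.06423082, -0.05388677,  0.04559506,  0.07327121, -0.00996267,
        0.05490487]), 'tau': array([-7.62285745e-04, -5.82396412e+01,  2.93296409e+01,  7.00255930e+00,
        1.24921702e-02, -1.59605935e-05]), 'tool_pos': array([0.24649164, 0.6283468 , 0.24552936]), 'orientation': array([ 1.79996419e+02, -1.80072999e-03, -2.14168783e+01]), 'force': array([ 0.57219498, -0.31714494,  0.22708656]), 'moment': array([ 0.05628165,  0.01742614, -0.00568849]), 'gripper_force': 0.0, 'opening': 0.08772146624752954}
```

View pics/top0.png

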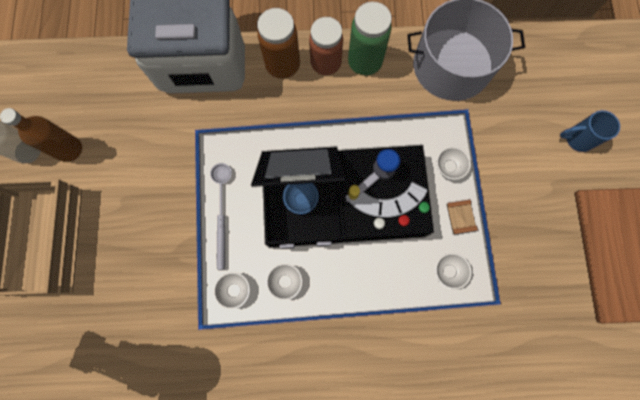

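View pics/scene0.png

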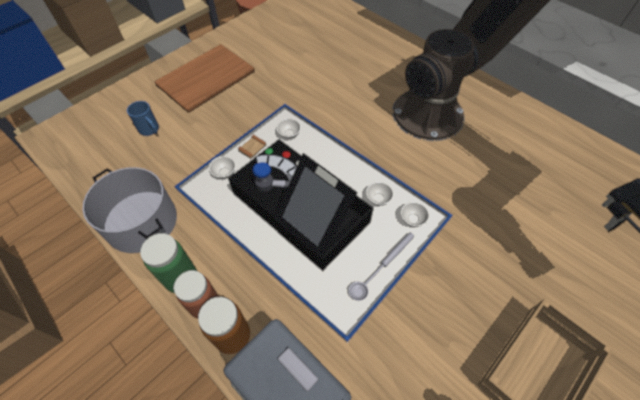

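The top view shows the lid open, with its strip near (298,178), and the knob at (354,191). The pump is at (388,160) and the marks are white (379,223), red (403,220) and green (424,208). The scene view agrees. Next I fit the box pose from these detections.

```bash
cat > fit.py <<'E'
from h import *
from scipy.optimize import least_squares
from scipy.spatial.transform import Rotation as R
A=np.array([45,-85])/1000
mk=lambda t:A+.118*np.array([-np.cos(t),-np.sin(t)])
s=snapshot('top');f=s['frame'];hsv=cv2.cvtColor(f,cv2.COLOR_RGB2HSV)
RM=R.from_euler('xyz',s['attitude'],degrees=True).as_matrix()
def ray(u,v,z):
    d=RM@[(u-s['cx'])/s['fx'],(v-s['cy'])/s['fy'],1];p=s['position'];return (p+d*(z-p[2])/d[2])[:2]
def blob(u,v,r,lo,hi):
    m=cv2.inRange(hsv,lo,hi)[v-r:v+r+1,u-r:u+r+1];y,x=np.nonzero(m);return x.mean()+u-r,y.mean()+v-r,len(x)
W={}
for n,(a,z,lo,hi,th) in {'red':((403,220,9),.087,(0,120,80),(8,255,255),.275),'green':((424,208,9),.087,(45,100,50),(85,255,255),.725),'white':((379,223,8),.087,(0,0,120),(180,70,255),-.175)}.items():
    try: b=blob(*a,lo,hi);p=ray(b[0],b[1],z);W[n]=(p,mk(th));print(n,b,p)
    except Exception as e: print(n,e)
E
python3 - <<'E'
from fit import *
pts=[(W[k][0],W[k][1],3) for k in W]+[((.567,-.0375),(0,0),1),((.6125,-.1195),A,1.5)]
def res(q,o=0):
    c,s_=np.cos(q[2]),np.sin(q[2]);return np.concatenate([w*(q[:2]+np.array([[c,-s_],[s_,c]])@np.array(b)-np.array(p)) for p,b,w in pts])
q=least_squares(res,[.567,-.037,0]).x;print(q,np.degrees(q[2]));print(np.round(1000*res(q).reshape(-1,2),1))
M=np.array([[np.cos(q[2]),-np.sin(q[2])],[np.sin(q[2]),np.cos(q[2])]])
ax=q[:2]+M@A;print('axis',ax)
k=np.array([.5595,-.0535])-ax;print('knob r,ang',np.hypot(*k),np.arctan2(-k[1],-k[0])-q[2])
for b in((-.075,.095),(.1,.095),(.1,.01),(-.1,.01)):print(b,q[:2]+M@b)
E
```

```text
red (np.float64(403.4329896907216), np.float64(219.89690721649484), 97) [ 0.50068776 -0.15870125]
green (np.float64(423.56481481481484), np.float64(206.8148148148148), 108) [ 0.52725903 -0.20383191]
white (np.float64(379.1909090909091), np.float64(221.3090909090909), 110) [ 0.49959163 -0.10719303]
[ 0.56689165 -0.03962671  0.02746168] 1.573438241587537
[[ 2.6  0.6]
 [ 2.4 -0.5]
 [-6.3  3.5]
 [-0.1 -2.1]
 [ 2.6 -5.8]]
axis [ 0.61420863 -0.12335904]
knob r,ang 0.08873172667077224 -0.9338893410636036
(-0.075, 0.095) [0.48931139 0.05327811]
(0.1, 0.095) [0.66424541 0.0580833 ]
(0.1, 0.01) [ 0.66657936 -0.02688466]
(-0.1, 0.01) [ 0.46665477 -0.0323763 ]
```

{"fn": "play_rows", "kwargs": {
  "grip": 0,
  "plan": [
    [0,0,-4,0,0,-7.13],
    [0,0,-4,0,0,-7.13],
    [0,0,-4,0,0,-7.13],
    [1.97,3.36,0,0,0,0],
    [1.97,3.36,0,0,0,0],
    [1.97,3.36,0,0,0,0],
    [1.97,3.36,0,0,0,0],
    [1.97,3.36,0,0,0,0],
    [1.97,3.36,0,0,0,0],
    [1.97,3.36,0,0,0,0],
    [1.97,3.36,0,0,0,0],
    [1.97,3.36,0,0,0,0],
    [1.97,3.36,0,0,0,0],
    [1.97,3.36,0,0,0,0],
    [1.97,3.36,0,0,0,0],
    [1.97,3.36,0,0,0,0],
    [1.97,3.36,0,0,0,0],
    [1.97,3.36,0,0,0,0],
    [1.97,3.36,0,0,0,0],
    [1.97,3.36,0,0,0,0]
  ]
}}

```text
clock: 2.92
tool_pos: [0.5817, 0.0551, 0.3659]
orientation: [-180.0, -0.0, -0.0]
force: [1.4, 0.2, -0.4]
opening: 0.0002
gripper_force: 0.0
```

{"fn": "play_rows", "kwargs": {
  "plan": [
    [0,0,3,0,0,0],
    [0,0,3,0,0,0],
    [0,0,3,0,0,0],
    [0,0,3,0,0,0],
    [-1.1,0,0.9,0,0,0],
    [-1.1,0,0.9,0,0,0],
    [-1.1,0,0.9,0,0,0],
    [-0.8,0,1.15,0,0,0],
    [-0.8,0,1.15,0,0,0],
    [-0.8,0,1.15,0,0,0],
    [-0.5,0,1.3,0,0,0],
    [-0.5,0,1.3,0,0,0],
    [-0.5,0,1.3,0,0,0],
    [-0.2,0,1.15,0,0,0],
    [-0.2,0,1.15,0,0,0]
  ]
}}

```text
clock: 4.17
tool_pos: [0.505, 0.057, 0.1219]
orientation: [-180.0, -0.0, -0.0]
force: [1.0, -0.4, 0.3]
opening: 0.0004
gripper_force: 0.6
```

{"fn": "play_rows", "kwargs": {
  "plan": [
    [0,0,0.5,0,0,0],
    [0,0,0.4,0,0,0],
    [0,0,0.3,0,0,0],
    [0,0,0,0,0,0]
  ]
}}

```text
clock: 4.5
tool_pos: [0.5051, 0.057, 0.1112]
orientation: [180.0, 0.0, -0.0]
force: [-4.8, -1.2, 9.2]
opening: 0.0008
gripper_force: 4.5
```

{"fn": "play_rows", "kwargs": {
  "plan": [
    [0,0,0.15,0,0,0],
    [0,0,0,0,0,0],
    [0,0,0,0,0,0],
    [0,0,0,0,0,0],
    [0,0,-3,0,0,0],
    [0,0,-4,0,0,0],
    [0,0,-4,0,0,0],
    [-2,-3,0,0,0,0],
    [-2,-3,0,0,0,0],
    [-2,-3,0,0,0,0],
    [-2,-3,0,0,0,0]
  ]
}}

```text
clock: 5.42
tool_pos: [0.4246, 0.1781, 0.2195]
orientation: [-179.9, -0.1, -0.1]
force: [1.1, -0.0, -1.2]
opening: 0.0003
gripper_force: 0.0
```

```bash
python3 - <<'E'
from h import *
for c in('top','scene'):
    s=sv(c,c+'1')
    for t in['lid_press','lever_knob','lever_aim','pump_top']:
        print(c,t,[(np.round(d['position'],3).tolist(),round(d['score'],2)) for d in spot_point(c,t)][:3])
a=cv2.imread('pics/top1.png')[110:270,220:460];b=cv2.imread('pics/scene1.png')[90:290,180:420]
cv2.imwrite('pics/c1.png',np.vstack([cv2.resize(a,(480,320)),cv2.resize(b[:140],(480,280))]))
E
```

```text
top lid_press [([0.49, 0.061, 0.094], 0.67)]
top lever_knob [([0.558, -0.054, 0.14], 0.96), ([0.521, -0.305, 0.004], 0.51)]
top lever_aim [([0.541, -0.031, 0.088], 0.85), ([0.642, -0.294, 0.007], 0.35)]
top pump_top [([0.618, -0.122, 0.159], 0.89)]
scene lid_press [([0.488, 0.055, 0.092], 0.76)]
scene lever_knob [([0.556, -0.053, 0.141], 0.74), ([0.5, -0.106, 0.085], 0.64)]
scene lever_aim [([0.539, -0.033, 0.084], 0.59), ([0.502, -0.106, 0.086], 0.25)]
scene pump_top [([0.615, -0.118, 0.16], 0.58)]
```

View pics/c1.png

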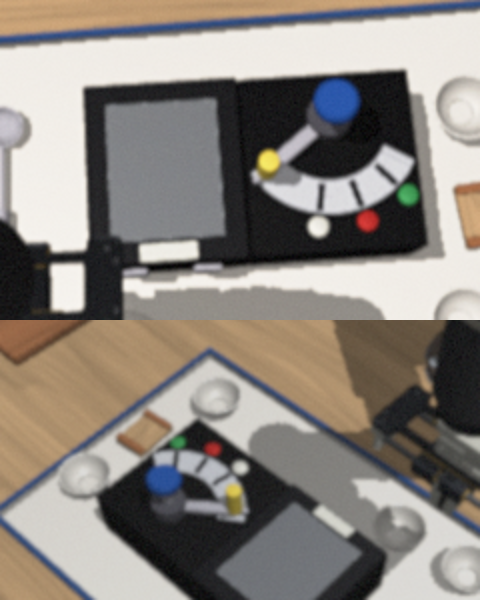

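{"fn": "play_rows", "kwargs": {
  "grip": 3.4,
  "plan": [
    [1.65,2.89,0,0,0,0],
    [1.65,2.89,0,0,0,0],
    [1.65,2.89,0,0,0,0],
    [1.65,2.89,0,0,0,0],
    [1.65,2.89,0,0,0,0],
    [1.65,2.89,0,0,0,0],
    [1.65,2.89,0,0,0,0],
    [1.65,2.89,0,0,0,0],
    [0,0,0,0,0,7.1],
    [0,0,0,0,0,7.1],
    [0,0,0,0,0,7.1],
    [0,0,0,0,0,7.1],
    [0,0,0,0,0,7.1],
    [0,0,0,0,0,7.1],
    [0,0,0,0,0,7.1],
    [0,0,0,0,0,0]
  ]
}}

```text
clock: 7.25
tool_pos: [0.557, -0.0551, 0.2183]
orientation: [180.0, 0.0, -50.1]
force: [0.4, 0.4, -0.8]
opening: 0.0339
gripper_force: 0.0
```

{"fn": "play_rows", "kwargs": {
  "plan": [
    [0,0,2.5,0,0,0],
    [0,0,2.5,0,0,0],
    [0,0,2,0,0,0],
    [0,0,1.2,0,0,0],
    [0,0,0.9,0,0,0],
    [0,0,0,0,0,0]
  ]
}}

```text
clock: 7.75
tool_pos: [0.556, -0.0548, 0.1256]
orientation: [179.8, 0.1, -49.6]
force: [-0.5, -0.3, -0.8]
opening: 0.0337
gripper_force: 0.0
```

{"fn": "play_rows", "kwargs": {
  "plan": [
    [0.02,0.62,0,0,0,-4],
    [0.02,0.62,0,0,0,-4],
    [0.02,0.62,0,0,0,-4],
    [0.02,0.62,0,0,0,-4],
    [0.02,0.62,0,0,0,-4],
    [0.02,0.62,0,0,0,-4],
    [0.02,0.62,0,0,0,-4],
    [0.02,0.62,0,0,0,-4],
    [0.02,0.62,0,0,0,-4],
    [0.02,0.62,0,0,0,-4],
    [0.02,0.62,0,0,0,-4],
    [0.02,0.62,0,0,0,-4],
    [0.02,0.62,0,0,0,-4],
    [0.02,0.62,0,0,0,-4],
    [0.02,0.62,0,0,0,-4],
    [0.02,0.62,0,0,0,-4],
    [0.02,0.45,0,0,0,-2.9],
    [0,0,0,0,0,0],
    [0,0,0,0,0,0],
    [0,0,0,0,0,0]
  ]
}}

```text
clock: 9.42
tool_pos: [0.5297, -0.1482, 0.1281]
orientation: [180.0, -0.0, 17.1]
force: [-0.2, 0.7, 0.6]
opening: 0.0343
gripper_force: 0.0
```

{"fn": "play_rows", "kwargs": {
  "plan": [
    [0,0,-2,0,0,0],
    [0,0,-4,0,0,0],
    [0,0,-4,0,0,0],
    [-4,0,-1,0,0,0],
    [-4,0,0,0,0,0],
    [-4,0,0,0,0,0],
    [0,0,0,0,0,0]
  ]
}}

```text
clock: 10.0
tool_pos: [0.409, -0.1842, 0.2381]
orientation: [-179.9, -0.0, 17.0]
force: [-1.5, 0.3, -1.0]
opening: 0.034
gripper_force: 0.0
```

```bash
python3 - <<'E'
from h import *
for c in('top','scene'):
    s=sv(c,c+'2')
    for t in['lid_press','lever_knob','lever_aim','pump_top','mark_red','mark_green']:
        print(c,t,[(np.round(d['position'],3).tolist(),round(d['score'],2)) for d in spot_point(c,t)][:3])
a=cv2.imread('pics/top2.png')[110:270,220:460];b=cv2.imread('pics/scene2.png')[90:290,180:420]
cv2.imwrite('pics/c2.png',np.vstack([cv2.resize(a,(480,320)),cv2.resize(b[:140],(480,280))]))
E
```

```text
top lid_press []
top lever_knob []
top lever_aim []
top pump_top []
top mark_red []
top mark_green []
scene lid_press [([0.49, 0.056, 0.092], 0.86)]
scene lever_knob [([0.527, -0.151, 0.14], 0.81)]
scene lever_aim [([0.499, -0.16, 0.09], 0.61), ([0.57, -0.039, 0.006], 0.36)]
scene pump_top [([0.615, -0.118, 0.156], 0.57)]
scene mark_red [([0.544, 0.248, 0.004], 0.58), ([0.498, -0.155, 0.084], 0.37)]
scene mark_green [([0.614, -0.116, 0.16], 0.57), ([0.535, -0.206, 0.083], 0.37)]
```

View pics/c2.png

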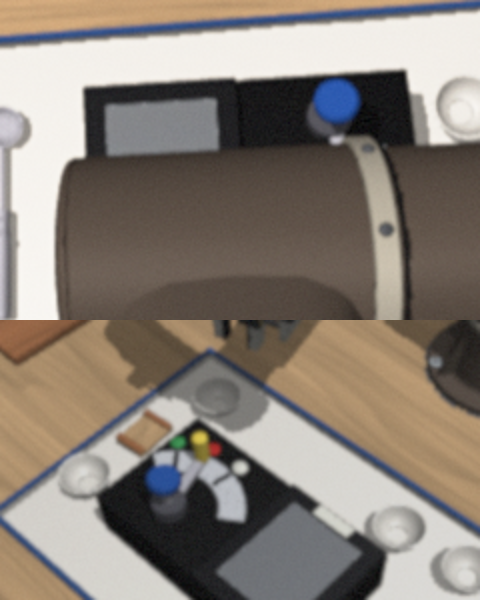

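{"fn": "play_rows", "kwargs": {
  "grip": 0,
  "plan": [
    [3.6,0,0,0,0,0],
    [3.6,0,0,0,0,0],
    [3.6,0,0,0,0,0],
    [3.6,0,0,0,0,0],
    [3.6,0,0,0,0,0],
    [3.6,0,0,0,0,0],
    [0,0,0,0,0,0],
    [0,0,2.5,0,0,0],
    [0,0,2.2,0,0,0],
    [0,0,0,0,0,0]
  ]
}}

```text
clock: 11.53
tool_pos: [0.6187, -0.1194, 0.1855]
orientation: [-179.8, 0.4, 17.1]
force: [-1.2, 0.0, -0.7]
opening: 0.0006
gripper_force: 0.0
```

{"fn": "play_rows", "kwargs": {
  "plan": [
    [-0.3,0,0,0,0,0],
    [0,0,0.6,0,0,0],
    [0,0,0.6,0,0,0],
    [0,0,0.6,0,0,0],
    [0,0,0.6,0,0,0],
    [0,0,0.6,0,0,0],
    [0,0,0.6,0,0,0],
    [0,0,0.3,0,0,0],
    [0,0,0,0,0,0],
    [0,0,0,0,0,0],
    [0,0,0,0,0,0]
  ]
}}

```text
clock: 12.45
tool_pos: [0.6192, -0.1208, 0.1533]
orientation: [179.9, -0.1, 17.2]
force: [-1.9, 1.9, 10.1]
opening: 0.0005
gripper_force: 4.9
```

{"fn": "play_rows", "kwargs": {
  "plan": [
    [0,0,0.2,0,0,0],
    [0,0,0.2,0,0,0],
    [0,0,0,0,0,0],
    [0,0,0,0,0,0]
  ]
}}

```text
clock: 12.78
tool_pos: [0.6192, -0.1208, 0.1496]
orientation: [179.9, -0.2, 17.2]
force: [-2.6, 0.5, 10.5]
opening: 0.0004
gripper_force: 5.3
```

{"fn": "play_rows", "kwargs": {
  "plan": [
    [0,0,0.15,0,0,0],
    [0,0,0.15,0,0,0],
    [0,0,0.1,0,0,0],
    [0,0,0,0,0,0],
    [0,0,0,0,0,0]
  ]
}}

```text
clock: 13.2
tool_pos: [0.6195, -0.1209, 0.149]
orientation: [179.8, -0.3, 17.3]
force: [-11.2, 4.9, 31.8]
opening: 0.0004
gripper_force: 16.3
```

{"fn": "play_rows", "kwargs": {
  "plan": [
    [0,0,-1,0,0,0],
    [0,0,-2,0,0,0],
    [0,0,-3,0,0,0],
    [0,0,-3.5,0,0,0],
    [0,0,0,0,0,0],
    [0,0,0,0,0,0],
    [0,0,0,0,0,0],
    [0,0,0,0,0,0]
  ]
}}

```text
clock: 13.87
tool_pos: [0.6176, -0.1206, 0.2374]
orientation: [-180.0, 0.1, 17.2]
force: [-0.7, 0.3, 0.1]
opening: 0.0003
gripper_force: 0.0
```

```bash
python3 - <<'E'
from h import *
print(get_obs()['tool_pos'])
for c in('top','scene'):
    s=sv(c,c+'3')
    for t in['lid_press','lever_knob','lever_aim','pump_top']:
        print(c,t,[(np.round(d['position'],3).tolist(),round(d['score'],2)) for d in spot_point(c,t)][:2])
E
```

```text
[ 0.61763276 -0.120628    0.23736054]
top lid_press []
top lever_knob [([0.531, -0.15, 0.139], 0.64)]
top lever_aim [([0.502, -0.157, 0.086], 0.62)]
top pump_top [([0.619, -0.124, 0.159], 0.6)]
scene lid_press [([0.487, 0.052, 0.09], 0.84)]
scene lever_knob [([0.526, -0.152, 0.141], 0.89)]
scene lever_aim [([0.502, -0.159, 0.087], 0.6)]
scene pump_top [([0.614, -0.117, 0.161], 0.54), ([0.569, -0.039, 0.007], 0.5)]
```

{"fn": "play_rows", "kwargs": {
  "grip": 3.4,
  "plan": [
    [-3.1,0.05,0,0,0,0],
    [-3.1,0.05,0,0,0,0],
    [-3.1,0.05,0,0,0,0],
    [0,0,0,0,0,0],
    [0,0,0,0,0,0]
  ]
}}

```text
clock: 14.78
tool_pos: [0.5289, -0.15, 0.2394]
orientation: [180.0, -0.1, 17.1]
force: [0.3, 0.8, 0.7]
opening: 0.028
gripper_force: 0.0
```

{"fn": "play_rows", "kwargs": {
  "grip": 3.4,
  "plan": [
    [0,0,0,0,0,0],
    [0,0,0,0,0,0],
    [0,0,3.5,0,0,0],
    [0,0,3,0,0,0],
    [0,0,2.2,0,0,0],
    [0,0,1.5,0,0,0],
    [0,0,1,0,0,0],
    [0,0,0,0,0,0],
    [0.02,0.62,0,0,0,-4],
    [0.02,0.62,0,0,0,-4],
    [0.02,0.62,0,0,0,-4],
    [0.02,0.62,0,0,0,-4],
    [0.02,0.62,0,0,0,-4],
    [0.02,0.62,0,0,0,-4],
    [0.02,0.31,0,0,0,-2],
    [0,0,0,0,0,0],
    [0,0,0,0,0,0],
    [0,0,0,0,0,0]
  ]
}}

```text
clock: 16.28
tool_pos: [0.5503, -0.184, 0.1271]
orientation: [180.0, -0.0, 43.1]
force: [0.3, -0.2, -0.6]
opening: 0.0341
gripper_force: 0.0
```

{"fn": "play_rows", "kwargs": {
  "plan": [
    [0,0,-2,0,0,0],
    [0,0,-4,0,0,0],
    [0,0,-4,0,0,0],
    [0,0,-4,0,0,0],
    [-2.5,-2.5,0,0,0,0],
    [-2.5,-2.5,0,0,0,0],
    [-2.5,-2.5,0,0,0,0],
    [-2.5,-2.5,0,0,0,0],
    [-2.5,-2.5,0,0,0,0],
    [-2.5,-2.5,0,0,0,0],
    [-2.5,-2.5,0,0,0,0],
    [-2.5,-2.5,0,0,0,0],
    [0,0,0,0,0,0],
    [0,0,0,0,0,0],
    [0,0,0,0,0,0]
  ]
}}

```text
clock: 17.53
tool_pos: [0.2676, -0.175, 0.2672]
orientation: [179.9, -0.1, 43.2]
force: [0.4, 0.3, -0.3]
opening: 0.0342
gripper_force: 0.0
```

```bash
python3 - <<'E'
from h import *
print(get_obs()['tool_pos'])
for c in('top','scene'):
    s=sv(c,c+'4')
    for t in['lid_press','lever_knob','lever_aim','pump_top','mark_green']:
        print(c,t,[(np.round(d['position'],3).tolist(),round(d['score'],2)) for d in spot_point(c,t)][:2])
a=cv2.imread('pics/top4.png')[110:270,220:460];b=cv2.imread('pics/scene4.png')[90:290,180:420]
cv2.imwrite('pics/c4.png',np.vstack([cv2.resize(a,(480,320)),cv2.resize(b[:140],(480,280))]))
E
```

```text
[ 0.26756057 -0.17503525  0.26722732]
top lid_press [([0.487, 0.056, 0.095], 0.72), ([0.503, -0.16, 0.085], 0.69)]
top lever_knob [([0.548, -0.186, 0.14], 0.58)]
top lever_aim [([0.53, -0.204, 0.092], 0.75)]
top pump_top [([0.617, -0.123, 0.16], 0.68)]
top mark_green [([0.531, -0.201, 0.082], 0.52)]
scene lid_press [([0.487, 0.053, 0.093], 0.68)]
scene lever_knob [([0.548, -0.188, 0.14], 0.84)]
scene lever_aim [([0.527, -0.207, 0.09], 0.83)]
scene pump_top [([0.614, -0.119, 0.161], 0.79)]
scene mark_green []
```

View pics/c4.png

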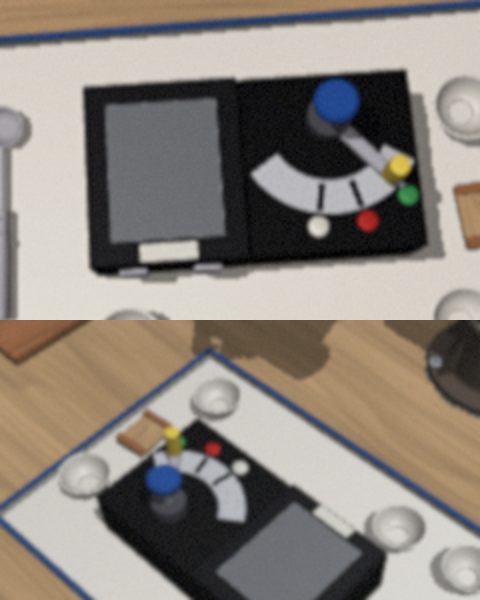

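The lid is shut and the plunger is up. The lever points at the green mark, with the knob at crop (400,165) and the mark at (407,195), and the arm is clear of everything.

```bash
python3 -c "from plant import *;print(close_job())"
```

```text
the job is handed in; nothing more can be done
None
```

I shut the lid, threw the lever to red, pressed the pump to its stop and let it rise, then threw the lever to green. The arm was clear when I handed the job in at about 18 s; no verdict came back, but the final pictures show everything in place.

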